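# Load the dispatch trays with the labelled parcels

## Robot

A 6-joint arm with a two-finger parallel gripper is mounted at the origin on the work surface. World frame = base frame: x ahead of the robot, y to its left, z up, the work surface at z = 0. Lengths are in m, angles in rad, forces in N, time in s.
With the tool pointing down it reaches from about 0.375 to 0.975 m from the base axis. Payload 3.8 kg.
Tool frame: the origin (TCP) lies where the fingers leave the gripper's body, on its centre line; the fingertips stand 73 mm ahead of it and the grasp point (between the pads) lies 54 mm ahead of it (nose_length is the distance from the TCP to the fingertips, in m); z points along the fingers, y is the line along which they close (so a half turn about z gives the same grasp; the last joint's range is limited). The gripper opens to 85 mm and grips with 20 to 120 N. Pads are 22 mm wide; open, the fingers measure 114 mm over their backs; the gripper's body (76 mm by 85 mm) begins 54 mm behind the grasp point. The pads swing forward as they close: fully open they stand 13 mm farther back than shut.
Start: joints at [1.276, 0.264, 1.604, -0, 1.274, -0.037], TCP at [0.172, 0.653, 0.304] pointing down, gripper open.
Joint ranges: [-2.63, 2.63], [-0.94, 2.18], [0.31, 2.57], [-1.31, 4.45], [0, 2.66], [-2.55, 2.55]. Speed limits (rad/s): [2.57, 2.57, 3.14, 3.14, 3.14, 3.14].

## Interface

Orientations are given as a rotation vector (axis times angle).
In Python, from workcell import read_state, read_camera, calibration, finish_job, look_for, cut_out, tip_of, nose_length gives the robot as it stands.
- The arm moves only by the tool step_arm, never from a script. Its argument "targets" is a list of rows, each a list of 3 entries, a list of its own where there are three numbers: the turn, a rotation vector about the tool's x, y, z in rad, then the shift along the tool's x, y, z in mm, then the finger opening in mm, from 0 to 85.4. In form: [[[ax, ay, az], [x, y, z], grip], ...]. A call has 1 to 5 rows; each row shifts and turns the commanded pose from where the row before left it, along the tool's axes as they then stand; what a row does not reach is not made up. A row lasts 1/12 s, in which the tool goes at most 41.7 mm and 7.16 degrees, less where a joint would pass 70% of its speed; a pose out of reach is approached as far as the arm can. A call with a gripper value outside its range is refused whole. The fingers move at their own pace and stop on an object; "grip_force" is the grip in N (left out, the last holds). Time passes only in rows, so rows that do not move let the fingers close. It gives the time, the measured TCP pose, the force, the opening and the grip force at its end, in the units of the state.
- read_state(): the state, without advancing time (a new reading comes with each control period).
- read_camera(name): name is "scene" or "top"; returns the picture (384x512x3 uint8, red, green, blue); there is no depth.
- calibration(name): a dict with "camera_matrix" (3x3 intrinsics, pixels), "R" (3x3) and "t" (3): a world point X has camera coordinates R X + t. Camera axes: x right, y down, z forward; pixel columns grow to the right and rows downward; lengths in m; the calibration is good to about 2 mm. A picture is of the moment at which its call begins. calibration takes no time and is no camera call.
- finish_job(): hands the job in; it is judged then, once.
Trained networks look in the newest picture that a camera, given by its name, has taken for a name from the list of things; names that differ only in an ending like _2 or _b are one class to them, and where a whole thing is asked for, a point or a joint stands for the part that bears it (a point fixed in the world has none). Each returns a list of dicts, best first, with "score" (0 to 1); they miss things now and then, are a little off and sometimes report something else, mostly with a low value. They report only what shows in the picture. A call takes as long as a camera call. They do not tell look-alikes from the thing itself.
- look_for(camera, query): "extent" ([left, top, right, bottom] in pixels, round what is visible of it).
- cut_out(camera, query): "region" (384x512 bool, what is visible of it) and "extent" ([left, top, right, bottom] in pixels, round what is visible of it).
- tip_of(camera, query): "at" ([row, column] in pixels: a listed point, or the origin of a listed thing).
The state is a dict: "time": time; "q": joint angles; "joint_vel": joint speeds; "joint_torque": joint torques, N m; "tool_pos": TCP position; "tcp_rot": TCP orientation; "wrist_force": force on the tool from outside, world axes, zero at the start; "torque": the same for the moment, N m; "width": opening from 0.0 (shut) to 1.0 (fully open); "grip_force": force on a finger pad.
Only numpy, scipy, OpenCV 4.12 (cv2) and the standard library are available. Lean on these libraries where they do the work, as an engineer would, in place of code of your own. Each camera call takes 0.05 s, during which the arm holds its last target. There are 200 camera calls.

## Task

Load the two dispatch trays for collection: the parcels with a red-banded label go on the red tray and those with a blue-banded label on the blue tray. On each tray lay the larger parcel flat in the middle, lengthways like the tray, and set the smaller one squarely and centred on top of it, the same way along, labels up. Put each one down rather than dropping it, and leave the two unlabelled cartons where they are.

Things in the scene. Friction and masses are not known exactly. Their poses are not given: they have to be found in the camera images.
- red_big_mid (a point): larger brown cardboard parcel, with a white shipping label on top that has a broad red band at one end; 140 x 64 mm in plan and 48 mm high; the point is at its centre, 24 mm above its underside; x runs along the 140 mm length, y across the 64 mm width, z up; about 0.34 kg
- red_small_mid (a point): smaller brown cardboard parcel, with a white shipping label on top that has a broad red band at one end; 100 x 56 mm in plan and 40 mm high; the point is at its centre, 20 mm above its underside; x runs along the 100 mm length, y across the 56 mm width, z up; about 0.18 kg
- blue_big_mid (a point): larger brown cardboard parcel, with a white shipping label on top that has a broad blue band at one end; 140 x 64 mm in plan and 48 mm high; the point is at its centre, 24 mm above its underside; x runs along the 140 mm length, y across the 64 mm width, z up; about 0.34 kg
- blue_small_mid (a point): smaller brown cardboard parcel, with a white shipping label on top that has a broad blue band at one end; 100 x 56 mm in plan and 40 mm high; the point is at its centre, 20 mm above its underside; x runs along the 100 mm length, y across the 56 mm width, z up; about 0.18 kg
- plain_big_mid (a point): larger brown carton closed with tape but without any label; 140 x 64 mm in plan and 48 mm high; the point is at its centre, 24 mm above its underside; x runs along the 140 mm length, y across the 64 mm width, z up; about 0.34 kg
- plain_small_mid (a point): smaller brown carton closed with tape but without any label; 100 x 56 mm in plan and 40 mm high; the point is at its centre, 20 mm above its underside; x runs along the 100 mm length, y across the 56 mm width, z up; about 0.18 kg
- tray_red: shallow red plastic dispatch tray standing fixed on the bench, 190 x 134 mm outside, 182 x 126 mm inside; its floor is 6 mm above the bench and its thin rim 12 mm above the bench; origin at the centre of its underside; x along the 190 mm length, y across, z up
- tray_blue: shallow blue plastic dispatch tray standing fixed on the bench, 190 x 134 mm outside, 182 x 126 mm inside; its floor is 6 mm above the bench and its thin rim 12 mm above the bench; origin at the centre of its underside; x along the 190 mm length, y across, z up
Mind the look-alikes: they are no part of the job. What is shaped like the part that bears blue_small_mid but purple is not meant.

How it is judged:
At the end, for the whole second after the job is handed in: Larger parcel flat in the tray of its colour within 20 mm along, 18 mm across, 0.22 rad; smaller one of that colour flat on it within 15 mm along, 12 mm across, 0.22 rad; labels up; all four released and at rest; unlabelled cartons within 20 mm of their start (x of red_big_mid in the frame of tray_red between -0.02 and 0.02 m and y of red_big_mid in the frame of tray_red between -0.018 and 0.018 m and z of red_big_mid in the frame of tray_red between 0.026 and 0.034 m and angle between the x axis of red_big_mid and the x axis of tray_red, either way round below 0.22 rad and angle between each of red_big_mid, red_small_mid, blue_big_mid, blue_small_mid's own z axis and vertical below 0.06 rad and x of red_small_mid in the frame of red_big_mid between -0.015 and 0.015 m and y of red_small_mid in the frame of red_big_mid between -0.012 and 0.012 m and z of red_small_mid in the frame of red_big_mid between 0.04 and 0.048 m and angle between the x axis of red_small_mid and the x axis of red_big_mid, either way round below 0.22 rad and linear speed of each of red_big, red_small, blue_big, blue_small below 0.02 m/s and angular speed of each of red_big, red_small, blue_big, blue_small below 0.2 rad/s and x of blue_big_mid in the frame of tray_blue between -0.02 and 0.02 m and y of blue_big_mid in the frame of tray_blue between -0.018 and 0.018 m and z of blue_big_mid in the frame of tray_blue between 0.026 and 0.034 m and angle between the x axis of blue_big_mid and the x axis of tray_blue, either way round below 0.22 rad and x of blue_small_mid in the frame of blue_big_mid between -0.015 and 0.015 m and y of blue_small_mid in the frame of blue_big_mid between -0.012 and 0.012 m and z of blue_small_mid in the frame of blue_big_mid between 0.04 and 0.048 m and angle between the x axis of blue_small_mid and the x axis of blue_big_mid, either way round below 0.22 rad and distance of each of plain_big_mid, plain_small_mid from where it was at the start of the episode below 0.02 m); the robot touches nothing.
It fails at once if an unlabelled carton is pushed or carried 25 mm or more from its place (distance of any of plain_big_mid, plain_small_mid from where it was at the start of the episode above 0.025 m).
It fails at once if a labelled parcel is dropped or thrown (it moves faster than 0.8 m/s without being held, as after a fall of more than about 30 mm) ((linear speed of red_big above 0.8 m/s and contact force between the fingers and red_big below 0.05 N) or (linear speed of red_small above 0.8 m/s and contact force between the fingers and red_small below 0.05 N) or (linear speed of blue_big above 0.8 m/s and contact force between the fingers and blue_big below 0.05 N) or (linear speed of blue_small above 0.8 m/s and contact force between the fingers and blue_small below 0.05 N)).
It also fails if it takes over 115 s, if anything falls off the work surface, if the arm or the gripper's body presses on something with over 40 N, if the wrist force passes 120 N, or if a joint passes its speed limit or range.

## Working session

There is one attempt and no reset: what is moved stays moved. The work goes in short steps, Python scripts to look and compute and a tool call to move; the robot and the scene stay as the last step left them, time stands still between calls to the robot, and variables do not carry over. Pictures are saved under pics/ and viewed, at most 14 in all, crops included, and the job is handed in when it is done.

Besides the shell and the picture viewer there is one more tool, called after ">>>" as name(argument=value, ...), one argument or row to a line, values as JSON. step_arm: Moves the arm, as the interface text tells. Its arguments: {"type":"object","properties":{"targets":{"type":"array","items":{"type":"array"}},"grip_force":{"type":"number"}},"required":["targets"]}

```bash
mkdir -p pics
python3 - <<'E'
from workcell import *
import cv2
s=read_state(); print(s)
for n in("scene","top"):
    im=read_camera(n); cv2.imwrite(f"pics/{n}0.png",cv2.resize(im[:,:,::-1],(800,600)))
    c=calibration(n); print(n,c)
E
```

```text
{'time': 0.0, 'q': array([ 1.27610297e+00,  2.64755354e-01,  1.60539558e+00,  4.36668257e-05,
        1.27366688e+00, -3.68677624e-02]), 'joint_vel': array([ 0.00010916, -0.00065354,  0.00206706,  0.00162063, -0.00092003,
       -0.00039506]), 'joint_torque': array([ 1.00832767e-03, -5.15093815e+01, -3.67323625e+01, -6.44406555e-05,
        1.28083443e-02,  1.34170281e-05]), 'tool_pos': array([0.17191491, 0.65215245, 0.30254869]), 'tcp_rot': array([-0.40383795, -3.11511506,  0.00343609]), 'wrist_force': array([ 0.43645958, -0.64414577, -0.41601698]), 'torque': array([ 0.01898423, -0.06160764, -0.01484966]), 'grip_force': 0.0, 'width': 1.0004710213888253}
scene {'camera_matrix': array([[427.62219976,   0.        , 256.88713246],
       [  0.        , 427.62219976, 193.22435773],
       [  0.        ,   0.        ,   1.        ]]), 'R': array([[ 0.66543389,  0.74623651,  0.01813315],
       [ 0.5745321 , -0.49651038, -0.65068449],
       [-0.47656122,  0.44340559, -0.75913166]]), 't': array([-0.29333895, -0.24960738,  1.46678385])}
top {'camera_matrix': array([[462.00170878,   0.        , 252.73544133],
       [  0.        , 462.00170878, 194.32605989],
       [  0.        ,   0.        ,   1.        ]]), 'R': array([[-2.20170110e-02, -9.99752794e-01, -3.09875939e-03],
       [-9.94006928e-01,  2.22222293e-02, -1.07034570e-01],
       [ 1.07076972e-01,  7.23606999e-04, -9.94250471e-01]]), 't': array([-0.00913431,  0.44780908,  1.44145298])}
```

View pics/top0.png

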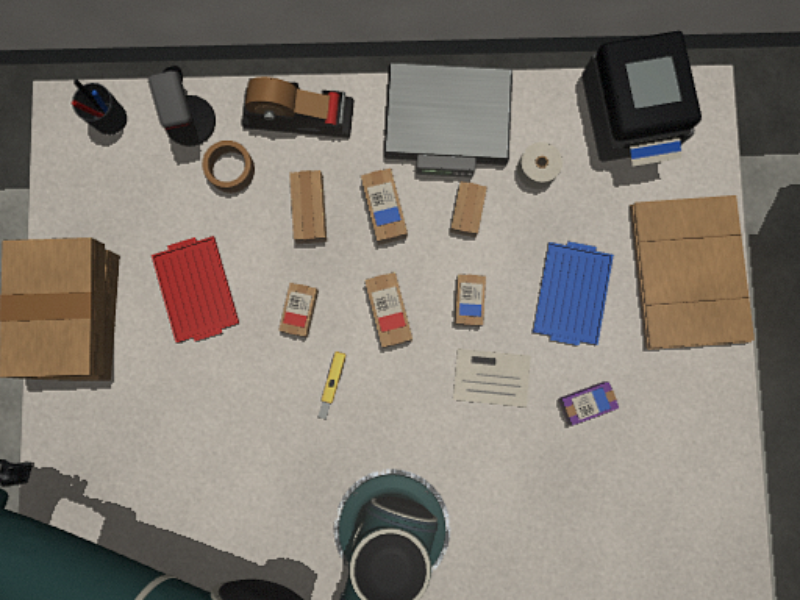

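View pics/scene0.png

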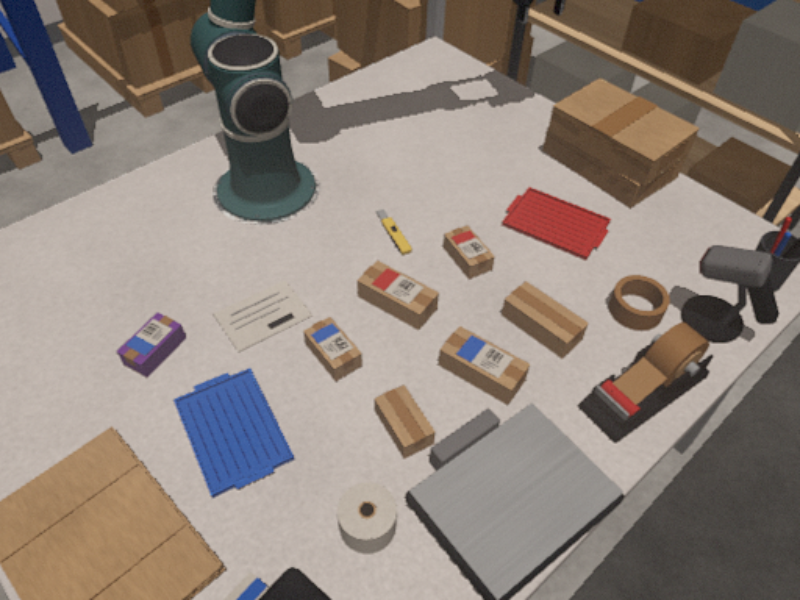

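```bash
cat > h.py <<'E'
from workcell import *
import numpy as np, cv2
from scipy.spatial.transform import Rotation as Ro
def ray(cam,uv,z):
    c=calibration(cam); d=c["R"].T@np.linalg.solve(c["camera_matrix"],[uv[0],uv[1],1.]); o=-c["R"].T@c["t"]
    return o+d*(z-o[2])/d[2]
def proj(cam,X):
    c=calibration(cam); p=c["camera_matrix"]@(c["R"]@np.asarray(X)+c["t"]); return p[:2]/p[2]
E
python3 - <<'E'
from h import *
read_camera("top")
H=dict(red_big_mid=.024,red_small_mid=.02,blue_big_mid=.024,blue_small_mid=.02,plain_big_mid=.024,plain_small_mid=.02,tray_red=0.003,tray_blue=0.003)
for q,h in H.items():
    for r in cut_out("top",q)[:3]:
        m=r["region"].astype(np.uint8); cs=max(cv2.findContours(m,0,2)[0],key=cv2.contourArea)
        (c,wh,a)=cv2.minAreaRect(cs); b=cv2.boxPoints((c,wh,a))
        zt=2*h if 'tray' not in q else .012
        P=np.array([ray("top",p,zt) for p in b]); e=P[1]-P[0],P[2]-P[1]
        L=[np.linalg.norm(x) for x in e]; l=e[int(np.argmax(L))]
        print(q,round(r["score"],2),np.round(c),"xy",P.mean(0)[:2].round(4),"LW",np.round(sorted(L),3),"yaw",round(float(np.arctan2(l[1],l[0])%np.pi),3))
    for r in tip_of("top",q)[:2]: print("  tip",round(r["score"],2),r["at"],ray("top",r["at"][::-1],h)[:2].round(4))
E
```

```text
red_big_mid 0.84 [248. 198.] xy [ 0.4345 -0.0046] LW [0.065 0.143] yaw 0.238
  tip 0.56 [196.8, 246.2] [0.4401 0.0018]
red_small_mid 0.74 [190. 198.] xy [0.4373 0.1766] LW [0.059 0.098] yaw 2.903
  tip 0.6 [201.1, 192.8] [0.4305 0.1718]
blue_big_mid 0.96 [245. 132.] xy [6.456e-01 2.000e-04] LW [0.061 0.142] yaw 0.218
  tip 0.7 [133.2, 248.4] [ 0.6456 -0.0095]
blue_small_mid 0.7 [376. 258.] xy [ 0.2388 -0.3961] LW [0.06  0.109] yaw 1.866
blue_small_mid 0.62 [300. 193.] xy [ 0.4476 -0.1683] LW [0.059 0.102] yaw 3.068
  tip 0.93 [196.6, 300.3] [ 0.4373 -0.17  ]
  tip 0.66 [257.5, 375.2] [ 0.2404 -0.3982]
plain_big_mid 0.91 [197. 132.] xy [0.6476 0.1541] LW [0.068 0.15 ] yaw 0.05
  tip 0.34 [197.6, 191.5] [0.4414 0.1753]
plain_small_mid 0.85 [299. 134.] xy [ 0.6369 -0.1717] LW [0.058 0.109] yaw 2.927
  tip 0.92 [131.4, 299.7] [ 0.6487 -0.1751]
tray_red 0.73 [124. 185.] xy [0.4892 0.3929] LW [0.138 0.206] yaw 0.282
  tip 0.79 [184.9, 127.0] [0.4894 0.386 ]
tray_blue 0.68 [366. 188.] xy [ 0.4633 -0.3823] LW [0.138 0.208] yaw 2.926
  tip 0.86 [188.5, 363.9] [ 0.4606 -0.3773]
```

The pictures show everything in clear view. In 800x600 top pixels, the labelled parcels are at red big (388,310), red small (298,310), blue big (384,204) and blue small (470,300). The purple look-alike is at (588,403), which is the network's better-scoring "blue_small" hit and must be rejected. I'll refine the poses by fitting box outlines in both cameras.

```bash
cat >> h.py <<'E'
from scipy.optimize import minimize
D=dict(red_big_mid=(.14,.064,.048),red_small_mid=(.1,.056,.04),tray_red=(.19,.134,.012))
for a,b in(("blue_big_mid","red_big_mid"),("blue_small_mid","red_small_mid"),("tray_blue","tray_red")): D[a]=D[b]
def hull(cam,p,d,z0=0):
    x,y,a=p; c,s=np.cos(a),np.sin(a)
    X=[(x+c*i*d[0]/2-s*j*d[1]/2,y+s*i*d[0]/2+c*j*d[1]/2,z0+k*d[2]) for i in(-1,1) for j in(-1,1) for k in(0,1)]
    return cv2.convexHull(np.float32([proj(cam,q) for q in X]))
def fit(q,p0,cams=("top","scene"),z0=0):
    M={}
    for cam in cams:
        g=proj(cam,[p0[0],p0[1],.02])
        R=[r for r in cut_out(cam,q) if np.hypot(*(np.mean(np.reshape(r["extent"],(2,2)),0)-g))<25]
        if R: M[cam]=R[0]["region"].astype(np.uint8)
    def cost(p,cams=M):
        t=0
        for cam in cams:
            m=np.zeros((384*4,512*4),np.uint8); cv2.fillConvexPoly(m,np.int32(np.round((hull(cam,p,D[q],z0)+.5)*4*16)),1,shift=4)
            m=cv2.resize(m.astype(np.float32),(512,384),interpolation=cv2.INTER_AREA); g=M[cam]
            t+=1-np.minimum(m,g).sum()/np.maximum(m,g).sum()
        return t/len(cams)
    out=[]
    for cs in [[c] for c in M]+[list(M)]:
        S=np.array([p0]+[np.array(p0)+e for e in np.diag([.015,.015,.15])])
        r=minimize(cost,p0,args=(cs,),method="Nelder-Mead",options=dict(initial_simplex=S,xatol=1e-4,fatol=1e-4)); out.append((cs,r.x.round(4),round(r.fun,3)))
    return out
def go(x,y,z,yaw):
    "tool-axis move from the measured pose to TCP x,y,z with tool-x yaw, pointing down"
    s=read_state(); R=Ro.from_rotvec(s["tcp_rot"]).as_matrix(); a=yaw
    G=np.array([[np.cos(a),np.sin(a),0],[np.sin(a),-np.cos(a),0],[0,0,-1]])
    print("turn",Ro.from_matrix(R.T@G).as_rotvec().round(3),"shift in now-axes",(R.T@(np.array([x,y,z])-s["tool_pos"])*1000).round(1),"in new axes",(G.T@(np.array([x,y,z])-s["tool_pos"])*1000).round(1),"t",s["time"],"f",s["wrist_force"].round(1))
E
python3 - <<'E'
from h import *
read_camera("top");read_camera("scene")
for q,p in dict(red_big_mid=(.435,-.004,.238),red_small_mid=(.435,.174,-.238),blue_big_mid=(.645,-.004,.218),blue_small_mid=(.444,-.17,-.074),tray_red=(.489,.39,.282),tray_blue=(.463,-.38,-.216)).items():
    print(q,*fit(q,p))
E
```

```text
red_big_mid (['top'], array([ 0.4364, -0.0033,  0.2263]), np.float64(0.046)) (['scene'], array([ 0.4311, -0.0052,  0.2363]), np.float64(0.035)) (['top', 'scene'], array([ 0.4337, -0.0044,  0.2305]), np.float64(0.062))Traceback (most recent call last):
  File "<stdin>", line 4, in <module>
  File "h.py", line 32, in fit
    r=minimize(cost,p0,args=(cs,),method="Nelder-Mead",options=dict(initial_simplex=S,xatol=1e-4,fatol=1e-4)); out.append((cs,r.x.round(4),round(r.fun,3)))
    res = _minimize_neldermead(fun, x0, args, callback, bounds=bounds,
                               **options)
    fsim[j] = func(sim[j])
              ~~~~^^^^^^^^
    fx = function(np.copy(x), *(wrapper_args + args))
  File "h.py", line 25, in cost
    m=np.zeros((384*4,512*4),np.uint8); cv2.fillConvexPoly(m,np.int32(np.round((hull(cam,p,D[q],z0)+.5)*4*16)),1,shift=4)
                                                                                ~~~~^^^^^^^^^^^^^^^
  File "h.py", line 15, in hull
    return cv2.convexHull(np.float32([proj(cam,q) for q in X]))
                                      ~~~~^^^^^^^
  File "h.py", line 8, in proj
    c=calibration(cam); p=c["camera_matrix"]@(c["R"]@np.asarray(X)+c["t"]); return p[:2]/p[2]
ValueError: time passes only in moves, steps and waits
```

```bash
sed -i 's/^import numpy.*/&\nCAL={n:calibration(n) for n in("top","scene")}/; s/c=calibration(cam)/c=CAL[cam]/; s/    out=\[\]/    out=[]\n    if not M: return ["none"]/' h.py
python3 - <<'E'
from h import *
read_camera("top");read_camera("scene")
for q,p in dict(red_small_mid=(.435,.174,-.238),blue_big_mid=(.645,-.004,.218),blue_small_mid=(.444,-.17,-.074),tray_red=(.489,.39,.282),tray_blue=(.463,-.38,-.216)).items():
    print(q,*fit(q,p),flush=True)
go(.434,-.0044,.2,np.pi+.23)
E
```

```text
red_small_mid (['top'], array([ 0.44  ,  0.1794, -0.2388]), np.float64(0.087)) (['scene'], array([ 0.4367,  0.1773, -0.2767]), np.float64(0.05)) (['top', 'scene'], array([ 0.4384,  0.1782, -0.2574]), np.float64(0.083))
blue_big_mid (['top'], array([6.507e-01, 4.000e-04, 2.313e-01]), np.float64(0.049)) (['scene'], array([ 0.6457, -0.    ,  0.2314]), np.float64(0.033)) (['top', 'scene'], array([6.482e-01, 2.000e-04, 2.291e-01]), np.float64(0.058))
blue_small_mid (['top'], array([ 0.4518, -0.1687, -0.0308]), np.float64(0.073)) (['scene'], array([ 0.4484, -0.1707, -0.1124]), np.float64(0.043)) (['top', 'scene'], array([ 0.4503, -0.17  , -0.0933]), np.float64(0.081))
tray_red (['top'], array([0.4893, 0.3938, 0.2852]), np.float64(0.055)) (['scene'], array([0.4877, 0.3939, 0.2791]), np.float64(0.074)) (['top', 'scene'], array([0.4888, 0.3937, 0.2829]), np.float64(0.066))
tray_blue (['top'], array([ 0.464 , -0.383 , -0.2249]), np.float64(0.056)) (['scene'], array([ 0.4606, -0.3844, -0.2207]), np.float64(0.041)) (['top', 'scene'], array([ 0.4622, -0.3838, -0.222 ]), np.float64(0.057))
turn [-0.    -0.    -0.488] shift in now-axes [-420.8 -568.6  103.9] in new axes [-105.2 -699.5  103.8] t 1.85 f [ 0.4  0.2 -0.6]
```

>>> step_arm(
  targets=[
    [[0,0,-0.122],[0,0,20],85],
    [[0,0,-0.122],[0,0,20],85],
    [[0,0,-0.122],[0,0,20],85],
    [[0,0,-0.122],[0,0,20],85],
    [[0,0,0],[-5,-35,4],85],
  ],
  grip_force=40,
)

```text
time: 2.27
tool_pos: [0.1829, 0.6215, 0.2147]
tcp_rot: [0.372, -3.116, 0.004]
wrist_force: [0.8, -1.7, 0.7]
width: 0.999
grip_force: 0.0
```

>>> step_arm(
  targets=[
    [[0,0,0],[-5,-35,4],85],
    [[0,0,0],[-5,-35,4],85],
    [[0,0,0],[-5,-35,4],85],
    [[0,0,0],[-5,-35,4],85],
    [[0,0,0],[-5,-35,4],85],
  ],
)

```text
time: 2.68
tool_pos: [0.2495, 0.4536, 0.1998]
tcp_rot: [-0.362, 3.12, 0.0]
wrist_force: [0.2, -0.1, 0.5]
width: 0.996
grip_force: 0.0
```

>>> step_arm(
  targets=[
    [[0,0,0],[-5,-35,0],85],
    [[0,0,0],[-5,-35,0],85],
    [[0,0,0],[-5,-35,0],85],
    [[0,0,0],[-5,-35,0],85],
    [[0,0,0],[-5,-35,0],85],
  ],
)

```text
time: 3.1
tool_pos: [0.3138, 0.2889, 0.2002]
tcp_rot: [-0.362, 3.12, 0.001]
wrist_force: [-0.0, -0.0, 0.1]
width: 0.997
grip_force: 0.0
```

>>> step_arm(
  targets=[
    [[0,0,0],[-5,-35,0],85],
    [[0,0,0],[-5,-35,0],85],
    [[0,0,0],[-5,-35,0],85],
    [[0,0,0],[-5,-35,0],85],
    [[0,0,0],[0,0,0],85],
  ],
)

```text
time: 3.52
tool_pos: [0.3667, 0.1542, 0.2003]
tcp_rot: [-0.352, 3.12, -0.003]
wrist_force: [-0.3, -1.1, 1.5]
width: 0.994
grip_force: 0.0
```

```bash
python3 -c "
from h import *
go(.434,-.004,.083,np.pi+.23); print(read_state()['q'].round(2))"
```

```text
turn [-0.002  0.002 -0.005] shift in now-axes [ -30.2 -168.9  117.8] in new axes [ -29.5 -169.4  117.3] t 3.5167 f [-0.3 -1.1  1.5]
[ 0.34 -0.19  2.27 -0.    1.06 -1.46]
```

>>> step_arm(
  targets=[
    [[0,0,0],[-6,-34,0],85],
    [[0,0,0],[-6,-34,0],85],
    [[0,0,0],[-6,-34,0],85],
    [[0,0,0],[-6,-34,0],85],
    [[0,0,0],[-6,-34,0],85],
  ],
)

```text
time: 3.93
tool_pos: [0.4334, -0.0011, 0.2003]
tcp_rot: [-0.361, 3.12, 0.0]
wrist_force: [0.1, 1.0, -0.4]
width: 0.994
grip_force: 0.0
```

>>> step_arm(
  targets=[
    [[0,0,0],[0,0,20],85],
    [[0,0,0],[0,0,20],85],
    [[0,0,0],[0,0,0],85],
    [[0,0,0],[0,0,0],85],
  ],
)

```text
time: 4.27
tool_pos: [0.4319, 0.0003, 0.159]
tcp_rot: [0.36, -3.118, -0.001]
wrist_force: [0.5, -0.3, 0.1]
width: 0.992
grip_force: 0.0
```

```bash
python3 -c "
from h import *
go(.434,-.004,.083,np.pi+.23); print(read_state()['q'].round(2))"
```

```text
turn [ 0.001 -0.003  0.   ] shift in now-axes [-1.3 -4.8 76. ] in new axes [-1.1 -4.7 76. ] t 4.2667 f [ 0.5 -0.3  0.1]
[-0.06 -0.06  2.24  0.    0.96 -1.86]
```

>>> step_arm(
  targets=[
    [[0,0,0],[-1,-5,0],85],
    [[0,0,0],[0,0,25],85],
    [[0,0,0],[0,0,25],85],
    [[0,0,0],[0,0,18],85],
    [[0,0,0],[0,0,8],85],
  ],
)

```text
time: 4.68
tool_pos: [0.4346, -0.0042, 0.0831]
tcp_rot: [0.363, -3.119, -0.0]
wrist_force: [-0.5, 0.9, -0.2]
width: 0.992
grip_force: 0.0
```

>>> step_arm(
  targets=[
    [[0,0,0],[0,0,0],85],
    [[0,0,0],[0,0,0],55],
    [[0,0,0],[0,0,0],55],
    [[0,0,0],[0,0,0],55],
    [[0,0,0],[0,0,0],55],
  ],
)

```text
time: 5.1
tool_pos: [0.4366, -0.0045, 0.0857]
tcp_rot: [-0.36, 3.117, -0.0]
wrist_force: [-0.8, 1.9, 4.6]
width: 0.737
grip_force: 46.8
```

>>> step_arm(
  targets=[
    [[0,0,0],[0,0,0],55],
    [[0,0,0],[0,0,0],55],
    [[0,0,0],[0,0,0],55],
    [[0,0,0],[0,0,0],55],
    [[0,0,0],[0,0,0],55],
  ],
)

```text
time: 5.52
tool_pos: [0.4366, -0.0045, 0.0857]
tcp_rot: [-0.36, 3.117, -0.0]
wrist_force: [-0.7, 2.7, 7.0]
width: 0.738
grip_force: 46.9
```

>>> step_arm(
  targets=[
    [[0,0,0],[0,0,-20],55],
    [[0,0,0],[0,0,-30],55],
    [[0,0,0],[0,0,-30],55],
    [[0,0,0],[0,0,-25],55],
    [[0,0,0],[0,0,0],55],
  ],
)

```text
time: 5.93
tool_pos: [0.4385, -0.005, 0.1944]
tcp_rot: [-0.36, 3.11, -0.004]
wrist_force: [2.2, -0.3, -2.9]
width: 0.741
grip_force: 47.3
```

```bash
python3 -c "
from h import *
go(.489,.394,.11,np.pi+.283)"
```

```text
turn [-0.004  0.01  -0.053] shift in now-axes [-139.4  377.2   84.5] in new axes [-159.9  369.    84.4] t 5.9333 f [ 2.2 -0.3 -2.9]
```

>>> step_arm(
  targets=[
    [[0,0,-0.053],[0,0,0],55],
    [[0,0,0],[-10,23,0],55],
    [[0,0,0],[-13,30,0],55],
    [[0,0,0],[-13,30,0],55],
    [[0,0,0],[-13,30,0],55],
  ],
)

```text
time: 6.35
tool_pos: [0.4495, 0.1183, 0.1874]
tcp_rot: [0.441, -3.109, 0.001]
wrist_force: [0.0, -0.3, -4.7]
width: 0.745
grip_force: 47.1
```

>>> step_arm(
  targets=[
    [[0,0,0],[-13,30,0],55],
    [[0,0,0],[-13,30,0],55],
    [[0,0,0],[-13,30,0],55],
    [[0,0,0],[-13,30,0],55],
    [[0,0,0],[-13,30,0],55],
  ],
)

```text
time: 6.77
tool_pos: [0.4699, 0.2808, 0.1869]
tcp_rot: [0.444, -3.108, 0.002]
wrist_force: [-0.2, -0.2, -4.0]
width: 0.745
grip_force: 47.1
```

>>> step_arm(
  targets=[
    [[0,0,0],[-13,30,0],55],
    [[0,0,0],[-13,30,0],55],
    [[0,0,0],[-10,23,0],55],
    [[0,0,0],[-5,15,0],55],
    [[0,0,0],[0,0,0],55],
  ],
)

```text
time: 7.18
tool_pos: [0.4825, 0.3878, 0.1873]
tcp_rot: [0.447, -3.109, -0.001]
wrist_force: [0.6, -0.3, -4.1]
width: 0.743
grip_force: 47.2
```

```bash
python3 -c "
from h import *
go(.489,.394,.092,np.pi+.283)"
```

```text
turn [ 0.001 -0.001  0.003] shift in now-axes [-8.1  4.1 95.3] in new axes [-8.   4.1 95.3] t 7.1833 f [ 0.6 -0.3 -4.1]
```

>>> step_arm(
  targets=[
    [[0,0,0],[-8,4,10],55],
    [[0,0,0],[0,0,25],55],
    [[0,0,0],[0,0,25],55],
    [[0,0,0],[0,0,20],55],
    [[0,0,0],[0,0,8],55],
  ],
)

```text
time: 7.6
tool_pos: [0.4868, 0.3882, 0.0961]
tcp_rot: [0.442, -3.103, 0.007]
wrist_force: [-1.3, -1.1, -4.1]
width: 0.743
grip_force: 47.0
```

>>> step_arm(
  targets=[
    [[0,0,0],[0,0,3],55],
    [[0,0,0],[0,0,0],55],
    [[0,0,0],[0,0,0],55],
  ],
)

```text
time: 7.85
tool_pos: [0.4902, 0.3914, 0.0989]
tcp_rot: [-0.443, 3.109, 0.001]
wrist_force: [0.5, -0.0, -3.6]
width: 0.745
grip_force: 47.0
```

>>> step_arm(
  targets=[
    [[0,0,0],[0,1,4],55],
    [[0,0,0],[0,0,0],55],
    [[0,0,0],[0,0,0],55],
  ],
)

```text
time: 8.1
tool_pos: [0.4896, 0.3927, 0.0948]
tcp_rot: [-0.443, 3.109, 0.001]
wrist_force: [0.4, -0.6, -4.3]
width: 0.738
grip_force: 47.2
```

>>> step_arm(
  targets=[
    [[0,0,0],[0,0,2],55],
    [[0,0,0],[0,0,0],55],
    [[0,0,0],[0,0,0],55],
  ],
)

```text
time: 8.35
tool_pos: [0.4892, 0.3923, 0.0919]
tcp_rot: [0.443, -3.11, 0.0]
wrist_force: [0.4, -0.4, -2.9]
width: 0.742
grip_force: 47.1
```

>>> step_arm(
  targets=[
    [[0,0,0],[0,0,1],55],
    [[0,0,0],[0,0,0],55],
    [[0,0,0],[0,0,0],75],
    [[0,0,0],[0,0,0],85],
    [[0,0,0],[0,0,0],85],
  ],
)

```text
time: 8.77
tool_pos: [0.4898, 0.3927, 0.0914]
tcp_rot: [-0.443, 3.109, 0.001]
wrist_force: [0.3, 0.1, -0.2]
width: 0.996
grip_force: 0.0
```

>>> step_arm(
  targets=[
    [[0,0,0],[0,0,0],85],
    [[0,0,0],[0,0,-20],85],
    [[0,0,0],[0,0,-30],85],
    [[0,0,0],[0,0,-30],85],
    [[0,0,0],[0,0,-20],85],
  ],
)

```text
time: 9.18
tool_pos: [0.4902, 0.393, 0.1937]
tcp_rot: [-0.443, 3.107, 0.002]
wrist_force: [0.5, -0.2, 0.2]
width: 0.99
grip_force: 0.0
```

```bash
python3 -c "
from h import *
go(.438,.178,.08,np.pi-.258)"
```

```text
turn [0.002 0.003 0.541] shift in now-axes [ 110.5 -192.   113.2] in new axes [  -4.4 -221.2  113.7] t 9.1833 f [ 0.5 -0.2  0.2]
```

Turn 0.541 in 5 rows, then shift (-4,-221).

>>> step_arm(
  targets=[
    [[0,0,0.108],[0,0,0],85],
    [[0,0,0.108],[0,0,0],85],
    [[0,0,0.108],[0,0,0],85],
    [[0,0,0.108],[0,0,0],85],
    [[0,0,0.108],[0,0,0],85],
  ],
)

```text
time: 9.6
tool_pos: [0.4894, 0.3924, 0.1911]
tcp_rot: [0.411, 3.114, 0.001]
wrist_force: [-1.1, 0.2, -0.0]
width: 0.995
grip_force: 0.0
```

>>> step_arm(
  targets=[
    [[0,0,0],[-1,-35,0],85],
    [[0,0,0],[-1,-35,0],85],
    [[0,0,0],[-1,-35,0],85],
    [[0,0,0],[-1,-35,0],85],
    [[0,0,0],[0,-35,0],85],
  ],
)

```text
time: 10.02
tool_pos: [0.4483, 0.2208, 0.1909]
tcp_rot: [0.401, 3.115, 0.0]
wrist_force: [0.7, -2.1, 0.5]
width: 0.988
grip_force: 0.0
```

>>> step_arm(
  targets=[
    [[0,0,0],[0,-30,10],85],
    [[0,0,0],[0,-16,20],85],
    [[0,0,0],[0,0,0],85],
    [[0,0,0],[0,0,0],85],
  ],
)

```text
time: 10.35
tool_pos: [0.4362, 0.1767, 0.1602]
tcp_rot: [-0.405, -3.114, 0.001]
wrist_force: [0.2, -0.5, 0.9]
width: 0.995
grip_force: 0.0
```

```bash
python3 -c "
from h import *
go(.438,.178,.08,np.pi-.258)
read_camera('top');read_camera('scene')
print(fit('red_big_mid',(.489,.393,.283),z0=.006))"
```

```text
turn [-0.001 -0.002 -0.001] shift in now-axes [-1.6  1.8 80.2] in new axes [-1.5  1.7 80.2] t 10.35 f [ 0.2 -0.5  0.9]
[(['top'], array([0.4881, 0.3911, 0.2788]), np.float64(0.034)), (['scene'], array([0.4842, 0.3893, 0.2918]), np.float64(0.044)), (['top', 'scene'], array([0.4862, 0.3904, 0.2888]), np.float64(0.054))]
```

>>> step_arm(
  targets=[
    [[0,0,0],[-2,2,15],85],
    [[0,0,0],[0,0,25],85],
    [[0,0,0],[0,0,25],85],
    [[0,0,0],[0,0,13],85],
    [[0,0,0],[0,0,3],85],
  ],
)

```text
time: 10.97
tool_pos: [0.4383, 0.1794, 0.0779]
tcp_rot: [-0.4, -3.113, 0.003]
wrist_force: [-0.6, -0.6, 0.1]
width: 0.998
grip_force: 0.0
```

>>> step_arm(
  targets=[
    [[0,0,0],[0,0,0],85],
    [[0,0,0],[0,0,0],48],
    [[0,0,0],[0,0,0],48],
    [[0,0,0],[0,0,0],48],
    [[0,0,0],[0,0,0],48],
  ],
)

```text
time: 11.38
tool_pos: [0.4409, 0.1796, 0.0816]
tcp_rot: [0.402, 3.113, 0.003]
wrist_force: [-0.5, 0.6, 6.1]
width: 0.653
grip_force: 43.3
```

>>> step_arm(
  targets=[
    [[0,0,0],[0,0,0],48],
    [[0,0,0],[0,0,0],48],
    [[0,0,0],[0,0,0],48],
    [[0,0,0],[0,0,0],48],
    [[0,0,0],[0,0,0],48],
  ],
)

```text
time: 11.8
tool_pos: [0.4409, 0.1796, 0.0816]
tcp_rot: [0.402, 3.113, 0.003]
wrist_force: [-0.2, 0.5, 5.5]
width: 0.648
grip_force: 43.4
```

>>> step_arm(
  targets=[
    [[0,0,0],[0,0,-20],48],
    [[0,0,0],[0,0,-35],48],
    [[0,0,0],[0,0,-35],48],
    [[0,0,0],[0,0,-30],48],
    [[0,0,0],[0,0,0],48],
  ],
)

```text
time: 12.22
tool_pos: [0.4432, 0.1802, 0.2069]
tcp_rot: [0.401, 3.105, 0.009]
wrist_force: [0.9, 0.9, -1.6]
width: 0.648
grip_force: 43.7
```

```bash
python3 -c "
from h import *
go(.487,.391,.14,np.pi+.285)"
```

```text
turn [ 0.004  0.012 -0.542] shift in now-axes [ 11.9 214.5  68.3] in new axes [-101.3  190.    66.9] t 12.2167 f [ 0.9  0.9 -1.6]
```

>>> step_arm(
  targets=[
    [[0,0,-0.1084],[0,0,0],48],
    [[0,0,-0.1084],[0,0,0],48],
    [[0,0,-0.1084],[0,0,0],48],
    [[0,0,-0.1084],[0,0,0],48],
    [[0,0,-0.1084],[0,0,0],48],
  ],
)

```text
time: 12.63
tool_pos: [0.4387, 0.1786, 0.199]
tcp_rot: [0.454, -3.107, 0.0]
wrist_force: [-0.4, -0.4, -1.9]
width: 0.65
grip_force: 43.4
```

>>> step_arm(
  targets=[
    [[0,0,0],[-8,14,0],48],
    [[0,0,0],[-16,30,0],48],
    [[0,0,0],[-16,30,0],48],
    [[0,0,0],[-16,30,0],48],
    [[0,0,0],[-16,30,0],48],
  ],
)

```text
time: 13.05
tool_pos: [0.4704, 0.3287, 0.1989]
tcp_rot: [0.445, -3.109, 0.001]
wrist_force: [0.2, -0.7, -1.9]
width: 0.646
grip_force: 43.5
```

>>> step_arm(
  targets=[
    [[0,0,0],[-16,30,0],48],
    [[0,0,0],[-10,20,0],48],
    [[0,0,0],[-5,7,0],48],
    [[0,0,0],[0,0,0],48],
    [[0,0,0],[0,0,0],48],
  ],
)

```text
time: 13.47
tool_pos: [0.4839, 0.3904, 0.1988]
tcp_rot: [0.447, -3.108, 0.003]
wrist_force: [-0.1, 0.1, -2.3]
width: 0.65
grip_force: 43.5
```

```bash
python3 -c "
from h import *
go(.4895,.392,.136,np.pi+.285)"
```

```text
turn [-0.001 -0.002  0.001] shift in now-axes [-5.9  0.  62.8] in new axes [-5.8 -0.  62.8] t 13.4667 f [-0.1  0.1 -2.3]
```

>>> step_arm(
  targets=[
    [[0,0,0],[-5,0,10],48],
    [[0,0,0],[0,0,20],48],
    [[0,0,0],[0,0,20],48],
    [[0,0,0],[0,0,8],48],
    [[0,0,0],[0,0,0],48],
  ],
)

```text
time: 13.88
tool_pos: [0.4875, 0.3899, 0.1383]
tcp_rot: [0.444, -3.104, 0.005]
wrist_force: [-1.1, -1.0, -2.2]
width: 0.648
grip_force: 43.5
```

>>> step_arm(
  targets=[
    [[0,0,0],[0,0,2],48],
    [[0,0,0],[0,0,0],48],
    [[0,0,0],[0,0,0],48],
  ],
)

```text
time: 14.13
tool_pos: [0.4901, 0.3929, 0.1412]
tcp_rot: [-0.446, 3.108, 0.002]
wrist_force: [-0.1, -0.8, -1.6]
width: 0.652
grip_force: 43.5
```

```bash
python3 -c "
from h import *
go(.4895,.392,.1355,np.pi+.285)"
```

```text
turn [ 0.001  0.002 -0.   ] shift in now-axes [ 0.8 -0.7  5.7] in new axes [ 0.8 -0.7  5.7] t 14.1333 f [-0.1 -0.8 -1.6]
```

>>> step_arm(
  targets=[
    [[0,0,0],[0,-1,3],48],
    [[0,0,0],[0,0,2],48],
    [[0,0,0],[0,0,0],48],
    [[0,0,0],[0,0,0],48],
  ],
)

```text
time: 14.47
tool_pos: [0.4901, 0.392, 0.1356]
tcp_rot: [-0.446, 3.108, 0.001]
wrist_force: [0.1, -0.1, -0.5]
width: 0.652
grip_force: 43.8
```

>>> step_arm(
  targets=[
    [[0,0,0],[0,0,1],48],
    [[0,0,0],[0,0,0],48],
    [[0,0,0],[0,0,0],48],
  ],
)

```text
time: 14.72
tool_pos: [0.4901, 0.3921, 0.1356]
tcp_rot: [-0.446, 3.108, 0.001]
wrist_force: [-2.0, -1.5, 6.4]
width: 0.649
grip_force: 44.4
```

Contact. Release, rise, and go towards the blue big parcel.

>>> step_arm(
  targets=[
    [[0,0,0],[0,0,0],65],
    [[0,0,0],[0,0,0],80],
    [[0,0,0],[0,0,0],85],
    [[0,0,0],[0,0,0],85],
    [[0,0,0],[0,0,0],85],
  ],
)

```text
time: 15.13
tool_pos: [0.4894, 0.3916, 0.1336]
tcp_rot: [0.447, -3.109, 0.0]
wrist_force: [-0.1, -0.5, 0.8]
width: 0.999
grip_force: 0.0
```

>>> step_arm(
  targets=[
    [[0,0,0],[0,0,-20],85],
    [[0,0,0],[0,0,-25],85],
    [[0,0,0],[0,0,-25],85],
    [[0,0,0],[0,0,-10],85],
    [[0,0,0.056],[0,0,0],85],
  ],
)

```text
time: 15.55
tool_pos: [0.4914, 0.393, 0.2177]
tcp_rot: [-0.358, 3.115, 0.005]
wrist_force: [0.5, 0.4, 0.2]
width: 0.993
grip_force: 0.0
```

```bash
python3 -c "
from h import *
go(.648,0,.2,np.pi+.229)"
```

```text
turn [ 0.003  0.006 -0.   ] shift in now-axes [ -63.3 -418.3   17. ] in new axes [ -63.3 -418.3   17.7] t 15.55 f [0.5 0.4 0.2]
```

>>> step_arm(
  targets=[
    [[0,0,0],[-5,-32,0],85],
    [[0,0,0],[-5,-32,0],85],
    [[0,0,0],[-5,-32,0],85],
    [[0,0,0],[-5,-32,0],85],
    [[0,0,0],[-5,-32,0],85],
  ],
)

```text
time: 15.97
tool_pos: [0.5503, 0.2402, 0.2132]
tcp_rot: [0.36, -3.12, 0.0]
wrist_force: [0.1, 0.7, -0.2]
width: 0.992
grip_force: 0.0
```

>>> step_arm(
  targets=[
    [[0,0,0],[-5,-32,0],85],
    [[0,0,0],[-5,-32,0],85],
    [[0,0,0],[-5,-32,0],85],
    [[0,0,0],[-5,-32,0],85],
    [[0,0,0],[-5,-32,0],85],
  ],
)

```text
time: 16.38
tool_pos: [0.6111, 0.0898, 0.2132]
tcp_rot: [0.359, -3.12, -0.0]
wrist_force: [0.0, -0.7, -0.4]
width: 0.997
grip_force: 0.0
```

>>> step_arm(
  targets=[
    [[0,0,0],[-5,-32,0],85],
    [[0,0,0],[-5,-32,0],85],
    [[0,0,0],[-3,-34,17],85],
    [[0,0,0],[0,0,30],85],
    [[0,0,0],[0,0,0],85],
  ],
)

```text
time: 16.8
tool_pos: [0.6428, -0.0032, 0.1606]
tcp_rot: [0.353, -3.112, -0.002]
wrist_force: [-1.7, 0.6, -0.7]
width: 0.995
grip_force: 0.0
```

```bash
python3 -c "
from h import *
import cv2
go(.648,0,.083,np.pi+.229)
read_camera('top');im=read_camera('scene')
cv2.imwrite('pics/s1.png',cv2.resize(im[:,:,::-1],(800,600)))
print(fit('red_small_mid',(.487,.391,.283),z0=.054))"
```

```text
turn [ 0.002 -0.009 -0.003] shift in now-axes [-6.5  1.7 77.6] in new axes [-5.8  1.9 77.6] t 16.8 f [-1.7  0.6 -0.7]
[(['top'], array([0.413 , 0.3627, 1.7698]), np.float64(0.733)), (['scene'], array([0.4942, 0.3891, 0.4942]), np.float64(0.248)), (['top', 'scene'], array([0.4935, 0.3942, 0.4766]), np.float64(0.62))]
```

View pics/s1.png

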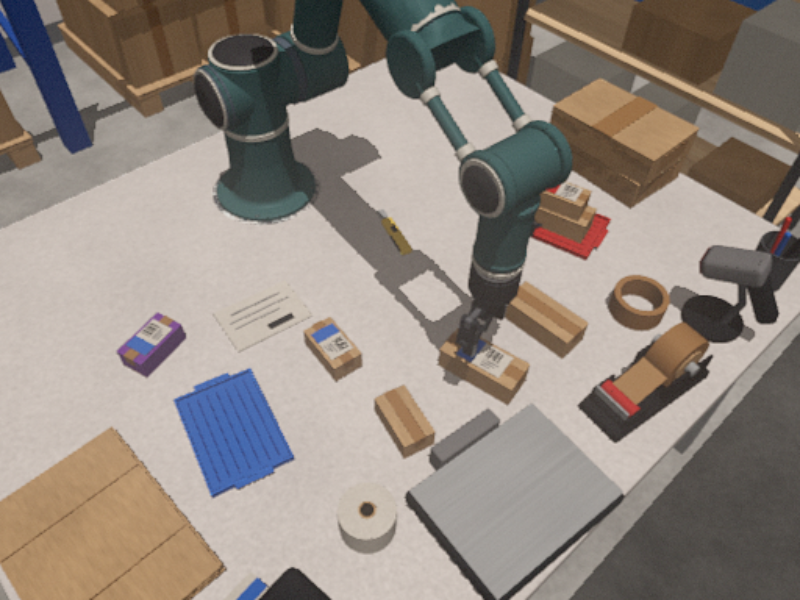

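The red stack stands at (570,205), partly hidden by the arm, and the gripper is over the blue big parcel at (483,362). I'll check the stack again later and descend now.

>>> step_arm(
  targets=[
    [[0,0,0],[-3,0,15],85],
    [[0,0,0],[0,0,25],85],
    [[0,0,0],[0,0,22],85],
    [[0,0,0],[0,0,12],85],
    [[0,0,0],[0,0,0],85],
  ],
)

```text
time: 17.42
tool_pos: [0.6466, 0.0006, 0.0895]
tcp_rot: [0.361, -3.115, -0.001]
wrist_force: [-0.7, 0.2, -0.3]
width: 0.997
grip_force: 0.0
```

```bash
python3 -c "
from h import *
go(.648,0,.083,np.pi+.229)"
```

```text
turn [ 0.001 -0.005  0.001] shift in now-axes [-1.2 -0.9  6.5] in new axes [-1.2 -0.9  6.5] t 17.4167 f [-0.7  0.2 -0.3]
```

>>> step_arm(
  targets=[
    [[0,0,0],[0,-1,7],85],
    [[0,0,0],[0,0,0],85],
    [[0,0,0],[0,0,0],55],
    [[0,0,0],[0,0,0],55],
    [[0,0,0],[0,0,0],55],
  ],
)

```text
time: 17.83
tool_pos: [0.6502, -0.001, 0.0876]
tcp_rot: [-0.358, 3.118, 0.0]
wrist_force: [-0.8, 1.0, 3.1]
width: 0.741
grip_force: 47.5
```

>>> step_arm(
  targets=[
    [[0,0,0],[0,0,0],55],
    [[0,0,0],[0,0,0],55],
    [[0,0,0],[0,0,0],55],
    [[0,0,0],[0,0,0],55],
    [[0,0,0],[0,0,0],55],
  ],
)

```text
time: 18.25
tool_pos: [0.6502, -0.001, 0.0876]
tcp_rot: [-0.358, 3.118, 0.0]
wrist_force: [-0.0, 3.2, 5.5]
width: 0.74
grip_force: 47.7
```

>>> step_arm(
  targets=[
    [[0,0,0],[0,0,-20],55],
    [[0,0,0],[0,0,-30],55],
    [[0,0,0],[0,0,-30],55],
    [[0,0,0],[0,0,-25],55],
    [[0,0,0],[0,0,0],55],
  ],
)

```text
time: 18.67
tool_pos: [0.6523, -0.0019, 0.1969]
tcp_rot: [-0.358, 3.111, -0.003]
wrist_force: [0.9, -0.6, -1.5]
width: 0.741
grip_force: 46.8
```

```bash
python3 -c "
from h import *
go(.464,-.384,.11,np.pi-.222)"
```

```text
turn [-0.001  0.01   0.451] shift in now-axes [ 271.  -329.1   85.4] in new axes [  99.5 -414.2   86.9] t 18.6667 f [ 0.9 -0.6 -1.5]
```

>>> step_arm(
  targets=[
    [[0,0,0.09],[0,0,0],55],
    [[0,0,0.09],[0,0,0],55],
    [[0,0,0.09],[0,0,0],55],
    [[0,0,0.09],[0,0,0],55],
    [[0,0,0.09],[0,0,0],55],
  ],
)

```text
time: 19.08
tool_pos: [0.6476, -0.0016, 0.1879]
tcp_rot: [-0.353, -3.118, 0.001]
wrist_force: [0.4, -0.6, -3.6]
width: 0.74
grip_force: 46.6
```

>>> step_arm(
  targets=[
    [[0,0,0],[4,-15,0],55],
    [[0,0,0],[8,-30,0],55],
    [[0,0,0],[7,-30,0],55],
    [[0,0,0],[7,-30,0],55],
    [[0,0,0],[7,-30,0],55],
  ],
)

```text
time: 19.5
tool_pos: [0.585, -0.1271, 0.1885]
tcp_rot: [-0.343, -3.119, 0.0]
wrist_force: [0.5, -0.6, -4.3]
width: 0.74
grip_force: 46.6
```

>>> step_arm(
  targets=[
    [[0,0,0],[7,-30,0],55],
    [[0,0,0],[7,-30,0],55],
    [[0,0,0],[7,-30,0],55],
    [[0,0,0],[7,-30,0],55],
    [[0,0,0],[7,-30,0],55],
  ],
)

```text
time: 19.92
tool_pos: [0.5178, -0.2657, 0.1887]
tcp_rot: [-0.344, -3.12, -0.001]
wrist_force: [0.4, -0.0, -5.3]
width: 0.745
grip_force: 46.6
```

>>> step_arm(
  targets=[
    [[0,0,0],[7,-30,0],55],
    [[0,0,0],[7,-30,0],55],
    [[0,0,0],[7,-30,0],55],
    [[0,0,0],[7,-25,0],55],
    [[0,0,0],[0,-10,0],55],
  ],
)

```text
time: 20.33
tool_pos: [0.462, -0.383, 0.1888]
tcp_rot: [-0.348, -3.119, 0.0]
wrist_force: [0.4, -0.6, -3.0]
width: 0.74
grip_force: 46.6
```

>>> step_arm(
  targets=[
    [[0,0,0],[0,0,0],55],
    [[0,0,0],[0,0,0],55],
  ],
)

```text
time: 20.5
tool_pos: [0.4645, -0.3803, 0.1894]
tcp_rot: [-0.348, -3.12, -0.003]
wrist_force: [0.0, -0.6, -4.5]
width: 0.747
grip_force: 46.6
```

```bash
python3 -c "
from h import *
go(.4645,-.384,.0936,np.pi-.222)"
```

```text
turn [ 0.002 -0.002  0.   ] shift in now-axes [-1.  -3.7 95.8] in new axes [-0.8 -3.6 95.8] t 20.5 f [ 0.  -0.6 -4.5]
```

>>> step_arm(
  targets=[
    [[0,0,0],[0,-4,12],55],
    [[0,0,0],[0,0,25],55],
    [[0,0,0],[0,0,25],55],
    [[0,0,0],[0,0,20],55],
    [[0,0,0],[0,0,8],55],
  ],
)

```text
time: 20.92
tool_pos: [0.463, -0.3811, 0.0961]
tcp_rot: [-0.342, -3.117, -0.007]
wrist_force: [-0.7, 1.3, -5.1]
width: 0.74
grip_force: 46.4
```

>>> step_arm(
  targets=[
    [[0,0,0],[0,0,0],55],
    [[0,0,0],[0,0,0],55],
    [[0,0,0],[0,0,0],55],
  ],
)

```text
time: 21.17
tool_pos: [0.4659, -0.3846, 0.1021]
tcp_rot: [0.345, 3.121, -0.002]
wrist_force: [-0.0, -0.8, -3.0]
width: 0.744
grip_force: 46.4
```

```bash
python3 -c "
from h import *
go(.4645,-.384,.0936,np.pi-.222)"
```

```text
turn [-0.001  0.002  0.002] shift in now-axes [1.5 0.3 8.5] in new axes [1.5 0.3 8.5] t 21.1667 f [-0.  -0.8 -3. ]
```

>>> step_arm(
  targets=[
    [[0,0,0],[1,0,4],55],
    [[0,0,0],[0,0,3],55],
    [[0,0,0],[0,0,0],55],
    [[0,0,0],[0,0,0],55],
  ],
)

```text
time: 21.5
tool_pos: [0.4637, -0.3841, 0.0941]
tcp_rot: [0.346, 3.122, -0.0]
wrist_force: [0.4, 0.8, -4.7]
width: 0.741
grip_force: 46.6
```

>>> step_arm(
  targets=[
    [[0,0,0],[0,0,2],55],
    [[0,0,0],[0,0,0],55],
    [[0,0,0],[0,0,0],55],
  ],
)

```text
time: 21.75
tool_pos: [0.464, -0.3844, 0.0936]
tcp_rot: [0.346, 3.122, -0.0]
wrist_force: [-3.4, 2.9, 5.5]
width: 0.743
grip_force: 47.7
```

>>> step_arm(
  targets=[
    [[0,0,0],[0,0,0],70],
    [[0,0,0],[0,0,0],85],
    [[0,0,0],[0,0,0],85],
    [[0,0,0],[0,0,0],85],
    [[0,0,0],[0,0,-20],85],
  ],
)

```text
time: 22.17
tool_pos: [0.4616, -0.3822, 0.1082]
tcp_rot: [-0.345, -3.116, -0.007]
wrist_force: [-0.3, 0.9, -0.4]
width: 0.993
grip_force: 0.0
```

>>> step_arm(
  targets=[
    [[0,0,0],[0,0,-30],85],
    [[0,0,0],[0,0,-30],85],
    [[0,0,0],[0,0,-20],85],
    [[0,0,-0.065],[0,0,0],85],
    [[0,0,-0.065],[0,0,0],85],
  ],
)

```text
time: 22.58
tool_pos: [0.465, -0.3852, 0.1947]
tcp_rot: [0.138, 3.135, -0.005]
wrist_force: [1.2, -0.7, 0.3]
width: 0.994
grip_force: 0.0
```

```bash
python3 -c "
from h import *
go(.450,-.170,.2,np.pi-.092)"
```

```text
turn [-0.003  0.004  0.004] shift in now-axes [ 33.8 213.   -6.1] in new axes [ 34.7 212.9  -5.3] t 22.5833 f [ 1.2 -0.7  0.3]
```

>>> step_arm(
  targets=[
    [[0,0,0],[4,25,0],85],
    [[0,0,0],[5,32,0],85],
    [[0,0,0],[5,32,0],85],
    [[0,0,0],[5,32,0],85],
    [[0,0,0],[5,32,0],85],
  ],
)

```text
time: 23.0
tool_pos: [0.4535, -0.2283, 0.1919]
tcp_rot: [0.144, 3.138, -0.0]
wrist_force: [0.6, 0.8, -0.2]
width: 0.994
grip_force: 0.0
```

>>> step_arm(
  targets=[
    [[0,0,0],[5,32,10],85],
    [[0,0,0],[5,28,30],85],
    [[0,0,0],[0,0,0],85],
    [[0,0,0],[0,0,0],85],
    [[0,0,0],[0,0,0],85],
  ],
)

```text
time: 23.42
tool_pos: [0.4497, -0.1691, 0.1522]
tcp_rot: [0.141, 3.138, -0.001]
wrist_force: [0.6, -0.7, 0.3]
width: 0.996
grip_force: 0.0
```

```bash
python3 -c "
from h import *
import cv2
go(.450,-.170,.079,np.pi-.092)
im=read_camera('top')
cv2.imwrite('pics/t1.png',cv2.resize(im[:,:,::-1],(800,600)))
read_camera('scene')
print(fit('blue_big_mid',(.463,-.384,-.222),z0=.006))
print(fit('red_small_mid',(.487,.391,.283),z0=.054))
print(fit('blue_small_mid',(.45,-.17,-.092)))"
```

```text
turn [-0.001  0.001  0.002] shift in now-axes [-0.3 -0.8 73.2] in new axes [-0.3 -0.9 73.2] t 23.4167 f [ 0.6 -0.7  0.3]
[(['top'], array([ 0.4652, -0.3855, -0.2272]), np.float64(0.038)), (['scene'], array([ 0.4605, -0.3864, -0.2186]), np.float64(0.042)), (['top', 'scene'], array([ 0.4636, -0.3863, -0.2262]), np.float64(0.059))]
[(['top'], array([0.4897, 0.3905, 0.281 ]), np.float64(0.045)), (['scene'], array([0.4857, 0.388 , 0.2743]), np.float64(0.045)), (['top', 'scene'], array([0.4873, 0.3894, 0.2813]), np.float64(0.068))]
[(['top'], array([ 0.4443, -0.1662, -0.0318]), np.float64(0.661)), (['scene'], array([ 0.4485, -0.1703, -0.0989]), np.float64(0.081)), (['top', 'scene'], array([ 0.4481, -0.1699, -0.098 ]), np.float64(0.372))]
```

View pics/t1.png

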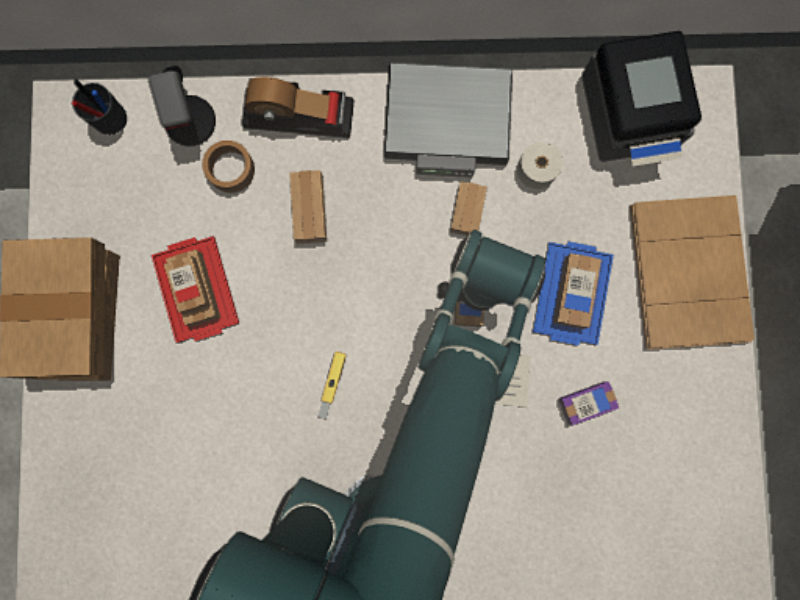

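The red stack at (187,287) is centred, with small and big about 1 mm apart. The blue big parcel is centred in its tray at (578,290), and both plain cartons are where they started. Next I grasp the blue small parcel.

>>> step_arm(
  targets=[
    [[0,0,0],[0,0,15],85],
    [[0,0,0],[0,0,22],85],
    [[0,0,0],[0,0,20],85],
    [[0,0,0],[0,0,13],85],
    [[0,0,0],[0,0,3],85],
  ],
)

```text
time: 24.23
tool_pos: [0.4474, -0.1683, 0.0765]
tcp_rot: [-0.143, -3.134, -0.003]
wrist_force: [-0.8, 0.5, -0.4]
width: 0.992
grip_force: 0.0
```

>>> step_arm(
  targets=[
    [[0,0,0],[0,0,0],85],
    [[0,0,0],[0,0,0],48],
    [[0,0,0],[0,0,0],48],
    [[0,0,0],[0,0,0],48],
    [[0,0,0],[0,0,0],48],
  ],
)

```text
time: 24.65
tool_pos: [0.4504, -0.1693, 0.0803]
tcp_rot: [0.143, 3.136, -0.001]
wrist_force: [-0.1, 0.1, 3.2]
width: 0.647
grip_force: 44.2
```

>>> step_arm(
  targets=[
    [[0,0,0],[0,0,0],48],
    [[0,0,0],[0,0,0],48],
    [[0,0,0],[0,0,0],48],
    [[0,0,0],[0,0,0],48],
    [[0,0,0],[0,0,0],48],
  ],
)

```text
time: 25.07
tool_pos: [0.4504, -0.1693, 0.0803]
tcp_rot: [0.143, 3.136, -0.001]
wrist_force: [-0.6, 0.5, 5.9]
width: 0.646
grip_force: 44.4
```

>>> step_arm(
  targets=[
    [[0,0,0],[0,0,-20],48],
    [[0,0,0],[0,0,-35],48],
    [[0,0,0],[0,0,-35],48],
    [[0,0,0],[0,0,-30],48],
    [[0,0,0],[0,0,0],48],
  ],
)

```text
time: 25.48
tool_pos: [0.4528, -0.1704, 0.2057]
tcp_rot: [0.142, 3.127, -0.007]
wrist_force: [1.4, -0.9, -1.5]
width: 0.646
grip_force: 43.8
```

```bash
python3 -c "
from h import *
go(.4655,-.386,.14,np.pi-.224)"
```

```text
turn [-0.003  0.012  0.133] shift in now-axes [ -31.3 -213.3   66.9] in new axes [ -60.2 -207.4   65.7] t 25.4833 f [ 1.4 -0.9 -1.5]
```

>>> step_arm(
  targets=[
    [[0,0,0.0665],[0,0,0],48],
    [[0,0,0.0665],[0,0,0],48],
    [[0,0,0],[-4,-15,0],48],
    [[0,0,0],[-8,-30,0],48],
    [[0,0,0],[-8,-30,0],48],
  ],
)

```text
time: 25.9
tool_pos: [0.4514, -0.2461, 0.1978]
tcp_rot: [-0.347, -3.121, -0.001]
wrist_force: [1.1, -0.1, -1.6]
width: 0.65
grip_force: 43.6
```

>>> step_arm(
  targets=[
    [[0,0,0],[-9,-30,0],48],
    [[0,0,0],[-9,-30,0],48],
    [[0,0,0],[-9,-30,0],48],
    [[0,0,0],[-8,-27,0],48],
    [[0,0,0],[-4,-15,0],48],
  ],
)

```text
time: 26.32
tool_pos: [0.4603, -0.3865, 0.1979]
tcp_rot: [-0.353, -3.121, 0.001]
wrist_force: [-0.1, -0.7, -1.9]
width: 0.651
grip_force: 43.6
```

>>> step_arm(
  targets=[
    [[0,0,0],[0,0,0],48],
    [[0,0,0],[0,0,0],48],
    [[0,0,0],[0,0,0],48],
  ],
)

```text
time: 26.57
tool_pos: [0.4602, -0.3825, 0.1979]
tcp_rot: [-0.351, -3.12, -0.003]
wrist_force: [-0.2, 0.1, -2.8]
width: 0.65
grip_force: 43.6
```

```bash
python3 -c "
from h import *
go(.465,-.386,.1343,np.pi-.224)"
```

```text
turn [ 0.002 -0.002  0.   ] shift in now-axes [-5.5 -2.5 63.6] in new axes [-5.4 -2.4 63.6] t 26.5667 f [-0.2  0.1 -2.8]
```

>>> step_arm(
  targets=[
    [[0,0,0],[-5,-2,10],48],
    [[0,0,0],[0,0,20],48],
    [[0,0,0],[0,0,18],48],
    [[0,0,0],[0,0,8],48],
    [[0,0,0],[0,0,0],48],
  ],
)

```text
time: 26.98
tool_pos: [0.4639, -0.3844, 0.1396]
tcp_rot: [-0.348, -3.117, -0.006]
wrist_force: [0.2, 0.5, -1.0]
width: 0.649
grip_force: 43.6
```

>>> step_arm(
  targets=[
    [[0,0,0],[0,0,0],48],
    [[0,0,0],[0,0,0],48],
    [[0,0,0],[0,0,0],48],
  ],
)

```text
time: 27.23
tool_pos: [0.4661, -0.3874, 0.1443]
tcp_rot: [0.35, 3.12, -0.002]
wrist_force: [-0.5, 0.9, -1.9]
width: 0.65
grip_force: 43.6
```

```bash
python3 -c "
from h import *
go(.465,-.386,.1343,np.pi-.224)"
```

```text
turn [-0.001  0.002  0.   ] shift in now-axes [ 1.4  1.1 10. ] in new axes [ 1.4  1.1 10. ] t 27.2333 f [-0.5  0.9 -1.9]
```

>>> step_arm(
  targets=[
    [[0,0,0],[1,1,5],48],
    [[0,0,0],[0,0,4],48],
    [[0,0,0],[0,0,0],48],
    [[0,0,0],[0,0,0],48],
  ],
)

```text
time: 27.57
tool_pos: [0.4648, -0.3861, 0.1343]
tcp_rot: [0.351, 3.121, -0.001]
wrist_force: [1.6, -0.8, -1.3]
width: 0.65
grip_force: 43.9
```

>>> step_arm(
  targets=[
    [[0,0,0],[0,0,1],48],
    [[0,0,0],[0,0,0],48],
    [[0,0,0],[0,0,0],48],
  ],
)

```text
time: 27.82
tool_pos: [0.4649, -0.3861, 0.1343]
tcp_rot: [0.351, 3.121, -0.001]
wrist_force: [-1.6, 1.2, 6.0]
width: 0.653
grip_force: 44.6
```

Contact. Release, retreat upwards, then move back towards the base side to clear the view.

>>> step_arm(
  targets=[
    [[0,0,0],[0,0,0],65],
    [[0,0,0],[0,0,0],80],
    [[0,0,0],[0,0,0],85],
    [[0,0,0],[0,0,0],85],
    [[0,0,0],[0,0,-20],85],
  ],
)

```text
time: 28.23
tool_pos: [0.4621, -0.3835, 0.1485]
tcp_rot: [-0.35, -3.115, -0.008]
wrist_force: [0.1, 0.6, -1.3]
width: 0.995
grip_force: 0.0
```

>>> step_arm(
  targets=[
    [[0,0,0],[0,0,-25],85],
    [[0,0,0],[0,0,-30],85],
    [[0,0,0],[0,30,-20],85],
    [[0,0,0],[0,35,0],85],
    [[0,0,0],[0,35,0],85],
  ],
)

```text
time: 28.65
tool_pos: [0.4878, -0.2884, 0.2303]
tcp_rot: [0.354, 3.117, -0.003]
wrist_force: [0.6, 0.7, -0.9]
width: 0.996
grip_force: 0.0
```

>>> step_arm(
  targets=[
    [[0,0,0],[0,35,0],85],
    [[0,0,0],[0,35,0],85],
    [[0,0,0],[0,35,0],85],
    [[0,0,0],[0,35,0],85],
    [[0,0,0],[0,0,0],85],
  ],
)

```text
time: 29.07
tool_pos: [0.5183, -0.1465, 0.2276]
tcp_rot: [-0.344, -3.122, -0.005]
wrist_force: [-0.9, -0.5, 0.0]
width: 0.997
grip_force: 0.0
```

```bash
python3 -c "
from h import *
import cv2
im=read_camera('top');s=read_camera('scene')
cv2.imwrite('pics/t2.png',cv2.resize(im[:,:,::-1],(800,600)))
cv2.imwrite('pics/s2.png',cv2.resize(s[:,:,::-1],(800,600)))
print(fit('blue_small_mid',(.463,-.386,-.222),z0=.054))"
```

```text
[(['top'], array([ 0.4668, -0.3872, -0.2188]), np.float64(0.05)), (['scene'], array([ 0.4622, -0.3879, -0.2333]), np.float64(0.109)), (['top', 'scene'], array([ 0.4661, -0.3878, -0.2412]), np.float64(0.09))]
```

View pics/t2.png

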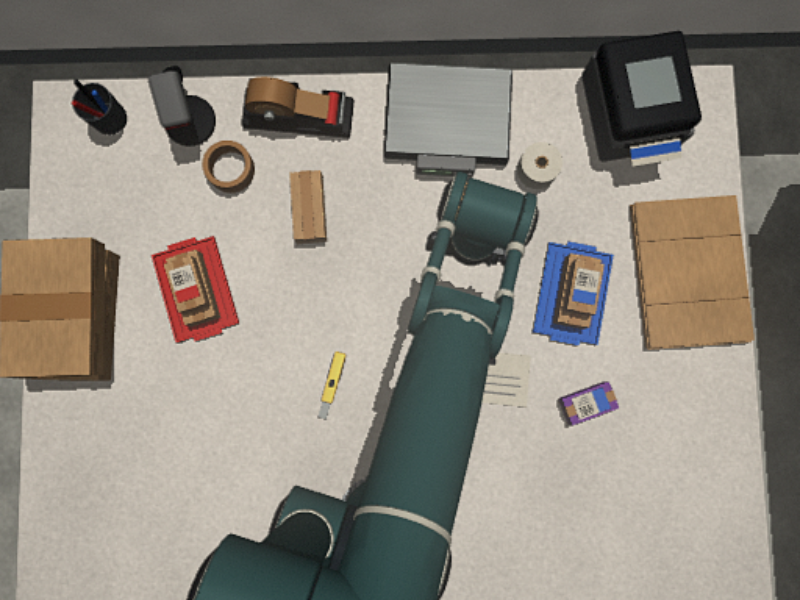

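View pics/s2.png

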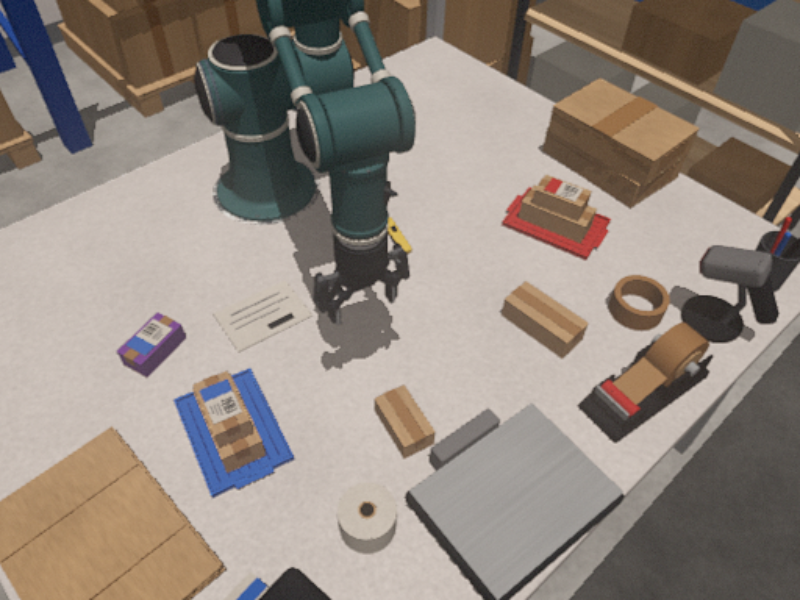

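Both stacks stand centred in their trays, red at (187,287) and blue at (580,288) in the top picture. The plain cartons haven't moved and the arm is clear of everything.

```bash
python3 -c "
from workcell import finish_job
print(finish_job())"
```

```text
the job is handed in; nothing more can be done
None
```

I handed the job in at about 29 s of robot time: both trays are loaded, each smaller parcel within about 3 mm of centre on its larger one by camera measurement, and the unlabelled cartons look unmoved. No verdict was returned.

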